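Put the cake probe away in its lidded case

ROBOT

A 6-joint arm with a two-finger parallel gripper is mounted at the origin on the work surface. World frame = base frame: x ahead of the robot, y to its left, z up, the work surface at z = 0. Lengths are in m, angles in rad, forces in N, time in s.
With the tool pointing down it reaches from about 0.325 to 0.75 m from the base axis. Payload 7.6 kg.
Tool frame: the origin (TCP) lies between the finger pads; the fingertips stand 22 mm ahead of it and the grasp point (between the pads) lies 3 mm ahead of it; z points along the fingers, y is the line along which they close (so a half turn about z gives the same grasp; the last joint's range is limited). The gripper opens to 85 mm and grips with 20 to 120 N. Pads are 22 mm wide; open, the fingers measure 114 mm over their backs; the gripper's body (76 mm by 85 mm) begins 54 mm behind the grasp point. The pads swing forward as they close: fully open they stand 13 mm farther back than shut.
Start: joints at [-1.29, 0.052, 1.401, -0, 1.689, -0.07], TCP at [0.18, -0.493, 0.221] pointing down, gripper open.
Joint ranges: [-2.9, 2.9], [-0.91, 2.17], [0.12, 2.37], [-1.06, 4.2], [0.26, 2.73], [-2.93, 2.93]. Speed limits (rad/s): [2.57, 2.57, 3.01, 3.14, 3.14, 3.14].

INTERFACE

Orientations are given as a unit quaternion [w, x, y, z].
In Python, from rig import bot gives the robot as it stands.
- The arm moves only by the shell command python3 -m creep 'ROWS' [FORCE]. ROWS is text: rows parted by semicolons, each of 5 numbers parted by spaces: the shift along the tool's x, y, z in cm, then the turn about the tool's z in rad, then the opening, from 0 (shut) to 1 (fully open). A call has 1 to 12 rows; each row is the pose to reach, as a shift and turn from the pose commanded when the call began, along the tool's axes at that moment; what a row does not reach only later rows make up. A row lasts 1/10 s, in which the tool goes at most 50 mm and 8.59 degrees, less where a joint would pass 70% of its speed; a pose out of reach is approached as far as the arm can. A call with a gripper value outside its range is refused whole. The fingers move at their own pace and stop on an object; FORCE is the grip in N (left out, the last holds). Time passes only in rows, so rows that repeat a pose let the fingers close. It gives the time, the measured TCP pose, the force, the opening and the grip force at its end, in the units of the state.
- bot.read_state(): the state, without advancing time (a new reading comes with each control period).
- bot.capture(name): name is "side" or "top"; returns (picture, depth): 420x560x3 uint8, red, green, blue; 420x560 float32, m along the optical axis (not along the pixel's ray), 0 where there is no reading.
- bot.get_calibration(name): a dict with "mtx" (3x3 intrinsics, pixels), "k1" (the pictures are not rectified: a ray, as slopes to the right and down, at radius r is drawn at 1 + k1 r^2 times it, then the intrinsics apply), "pose" (4x4, takes a point from camera to world coordinates). Camera axes: x right, y up, looking along -z (the intrinsics and any distortion apply to the point x, -y, -z); pixel columns grow to the right and rows downward; lengths in m; the calibration is good to about 2 mm. A picture is of the moment at which its call begins. get_calibration takes no time and is no camera call.
- bot.close_job(): hands the job in; it is judged then, once.
The state is a dict: "time": time; "q": joint angles; "joint_vel": joint speeds; "tau": joint torques, N m; "tcp_pos": TCP position; "tool_rot": TCP orientation; "ft_force": force on the tool from outside, world axes, zero at the start; "moment": the same for the moment, N m; "width": finger opening in m; "gripper_force": force on a finger pad.
Only numpy, scipy, OpenCV 4.12 (cv2) and the standard library are available. Lean on these libraries where they do the work, as an engineer would, in place of code of your own. Each camera call takes 0.05 s, during which the arm holds its last target. There are 200 camera calls.

TASK

Put the cake thermometer away: take the small tin off the lid of the wooden case and stand it upright, wholly on the round cork mat; then lift the lid all the way back until it rests open on its stop, without letting it slam; last, lift the probe out of its leaning stand and push it down into the narrower of the two sleeves in the case, until its black collar meets the sleeve's mouth. Do not drop the tin or the probe, and leave the bottle, the shaker and the bowl where they stand.

Things in the scene. Friction and masses are not known exactly. Their poses are not given: they have to be found in the camera images.
- lid (a joint): Hinge of the case's lid: 0 = shut, grows as the lid is lifted, 1.85 rad = resting on its stop, leaning back past upright. Below about 1.5 rad it falls shut when let go.
- lid_tab (a point): Grip point of the lid's pull tab: a wooden tab 40 mm wide (along the case's y), 10 mm thick, that sticks 38 mm out of the middle of the lid's front edge. The point lies at mid thickness, 20 mm out from the edge and 170 mm from the hinge line. Axes turn with the lid: when shut, x points from the robot to the hinge, y along the hinge, z up.
- lid_hinge (a point): Middle of the lid's hinge line, on the case's far upper edge, 100 mm above the counter. Axes turn with the lid; the hinge turns about +y.
- case: Light wooden case, fixed to the counter: 150 (x) x 220 (y) x 100 mm high, walls 6 mm, with a lid 150 x 220 x 8 mm (top at 108 mm when shut) hinged on its far +x edge. Origin: centre of its underside; its front (-x side) faces the robot, within 0.2 rad of yaw.
- narrow_tube: The narrower of two steel sleeves fixed in the case, leaning 0.52 rad (30 deg) from upright so that the mouth is nearer the robot; outer diameter 18 mm, bore 14 mm, 76 mm long, closed bottom 4 mm thick. Origin: centre of its lower end; z runs up along the sleeve's axis to the mouth. It and the wide one stand 90 mm apart, in either order.
- narrow_tube_mouth (a point): Centre of the mouth of the narrow sleeve, 76 mm up its axis, about 81 mm above the counter.
- wide_tube: The wider steel sleeve in the case, same lean and length, outer diameter 34 mm, bore 30 mm; not for the probe. Origin: centre of its lower end; z along its axis.
- tin: Small plain round metal tin with a slightly wider lid (largest diameter 52 mm), 46 mm high, 120 g, standing on the shut lid of the case. Origin: centre of its underside.
- mat: Round cork mat, 110 mm across, 6 mm thick, fixed to the counter behind the leaning stand. Origin: centre of its underside.
- stand: Fixed stand: dark steel foot 80 x 70 x 12 mm with a steel sleeve (outer diameter 14 mm, bore 10 mm) that leans 0.52 rad towards the robot side (its -x); the sleeve's mouth is at x -15, z +81 mm. Origin: centre of its underside.
- probe: Loose thermometer probe, leaning in the stand, its collar on the stand's mouth. Steel stem 6 mm thick, 70 mm long, tapered tip; black collar 26 mm across, 4 mm thick; above it a white round handle 20 mm across, 46 mm long; 60 g. Origin: on the axis at the collar's underside; z runs up the handle (end at z = 50 mm), the stem ends at z = -70 mm.
- probe_tip (a point): Tip of the probe's stem, 70 mm below the collar's underside.
- bottle: Clear glass syrup bottle, 56 mm across, 190 mm high, between robot and work; leave it alone. Origin: centre of its underside.
- shaker: Steel sugar shaker, 50 mm across, 150 mm high, standing close beside the stand; leave it alone. Origin: centre of its underside.
- bowl: White bowl, 100 mm across, 45 mm high; leave it alone. Origin: centre of its underside.
Things that resemble listed ones, but are neither listed nor needed, are in the scene too. There is more than one size of the probe; the one meant has the size given above.

How it is judged:
On the way, in this order (a step that is already met when the one before it is completed fails the run):
1. the tin stands upright on the cork mat, let go, the lid still shut (horizontal distance between tin and mat below 0.032 m and height (world z) of tin below 0.012 m and angle between tin's own z axis and vertical below 0.1 rad and contact force between the fingers and tin below 0.1 N and value of joint lid below 0.1 rad), for 0.2 s.
2. the lid rests open on its stop, let go, before the probe leaves its stand (value of joint lid above 1.78 rad and contact force between the fingers and case below 0.1 N and distance of probe from where it was at the start of the episode below 0.03 m), for 0.2 s.
At the end, for the whole second after the job is handed in: Tin upright (0.1 rad) on the cork mat, within 32 mm of its centre; lid open on its stop (over 1.78 rad); probe in the narrow sleeve: collar within 10 mm of the mouth, tip under 20 mm above the lower end, axis within 0.17 rad; tin and probe let go and still (horizontal distance between tin and mat below 0.032 m and height (world z) of tin below 0.012 m and angle between tin's own z axis and vertical below 0.1 rad and contact force between the fingers and tin below 0.1 N and value of joint lid above 1.78 rad and distance between probe and narrow_tube_mouth below 0.01 m and angle between the z axis of probe and the z axis of narrow_tube, either way round below 0.17 rad and z of probe_tip in the frame of narrow_tube between 0 and 0.02 m and linear speed of each of probe, tin below 0.02 m/s); the robot touches nothing.
It fails at once if the bottle, the shaker or the bowl is shifted by more than 30 mm or tipped (distance of any of bottle, shaker, bowl from where it was at the start of the episode above 0.03 m or angle between any of bottle, shaker, bowl's own z axis and vertical above 0.35 rad).
It fails at once if the tin is dropped (moves faster than 0.5 m/s with no finger on it) (linear speed of tin above 0.5 m/s and contact force between the fingers and tin below 0.05 N).
It fails at once if the probe is dropped (moves faster than 0.5 m/s with no finger on it) (linear speed of probe above 0.5 m/s and contact force between the fingers and probe below 0.05 N).
It fails at once if the lid slams (turns faster than 2.5 rad/s) (velocity of joint lid above 2.5 rad/s or velocity of joint lid below -2.5 rad/s).
It also fails if it takes over 72 s, if anything falls off the work surface, if the arm or the gripper's body presses on something with over 40 N, if the wrist force passes 120 N, or if a joint passes its speed limit or range.

## Working session

There is one attempt and no reset: what is moved stays moved. The work goes in short steps, Python scripts to look and compute and a shell command to move; the robot and the scene stay as the last step left them, time stands still between calls to the robot, and variables do not carry over. Pictures are saved under pics/ and viewed, at most 10 in all, crops included, and the job is handed in when it is done.

```bash
ls; mkdir -p pics
python3 - <<'E'
from rig import bot
import cv2,numpy as np
print(bot.read_state())
for n in("side","top"):
    c=bot.get_calibration(n);print(n,c)
    p,d=bot.capture(n);cv2.imwrite(f"pics/{n}0.png",p[:,:,::-1]);np.save(f"pics/{n}0d.npy",d);np.save(f"pics/{n}0p.npy",p)
E
```

```text
pics
{'time': 0.0, 'q': array([-1.29031038e+00,  5.28401909e-02,  1.40174541e+00, -5.10555076e-06,
        1.68859356e+00, -7.03134447e-02]), 'joint_vel': array([ 1.13866160e-04, -1.67981407e-03, -1.35302717e-03,  9.84571819e-05,
       -6.91930595e-04,  7.83136473e-04]), 'tau': array([ 7.67197412e-05, -3.81660461e+01, -3.60191345e+01, -6.46782451e-05,
        6.25375935e-03,  7.47543936e-06]), 'tcp_pos': array([ 0.18034001, -0.49271252,  0.2205602 ]), 'tool_rot': array([-7.88610742e-04,  9.84656612e-01,  1.74501365e-01, -8.57279395e-05]), 'ft_force': array([-0.59833186, -0.14804174, -0.27183216]), 'moment': array([ 0.01982587, -0.01471271, -0.01342616]), 'gripper_force': 0.0, 'width': 0.08513976472779698}
side {'mtx': array([[397.44926482,   0.        , 282.35506176],
       [  0.        , 397.44926482, 206.47118412],
       [  0.        ,   0.        ,   1.        ]]), 'k1': -0.022731790439423583, 'pose': array([[-0.9810427 ,  0.14048415, -0.13348939,  0.42271692],
       [-0.19370653, -0.69045148,  0.69696093,  0.58932536],
       [ 0.00574402,  0.7096062 ,  0.70457508,  0.71873156],
       [ 0.        ,  0.        ,  0.        ,  1.        ]])}
top {'mtx': array([[486.07850308,   0.        , 272.69142802],
       [  0.        , 486.07850308, 215.40623296],
       [  0.        ,   0.        ,   1.        ]]), 'k1': 0.060271017454650584, 'pose': array([[ 0.00671069,  0.99523211, -0.09730367,  0.40009806],
       [-0.99997172,  0.00700924,  0.00272668, -0.01862896],
       [ 0.00339571,  0.09728262,  0.995251  ,  1.46597475],
       [ 0.        ,  0.        ,  0.        ,  1.        ]])}
```

View pics/side0.png

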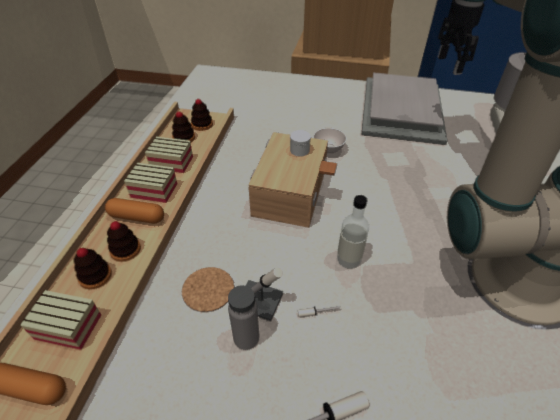

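View pics/top0.png

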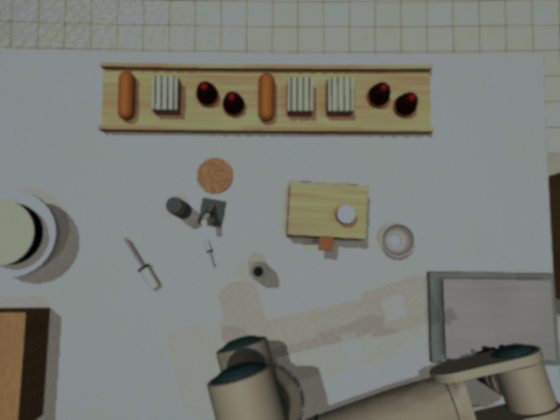

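Side view: the tin is at (300,143) on the case (290,180), the tab at (328,168) and the mat at (208,289). The stand is at (262,295) with the probe handle at (270,278). The shaker is at (244,317), the bottle at (352,240) and the bowl at (330,143).
Top view: tin (346,215), tab (327,244), mat (215,176), stand (211,212), shaker (179,208), bottle (258,270).

Could be taken for the probe: the one in the stand (270,278), a small loose one (320,311) and a large loose one (340,410). By the description I choose the one in the stand. I'll check it in a crop.

```bash
cat > h.py <<'E'
from rig import bot
import cv2,numpy as np
from scipy.spatial.transform import Rotation as R
def rays(n,uv):
    c=bot.get_calibration(n)
    return cv2.undistortPoints(np.asarray(uv,float).reshape(-1,1,2),c["mtx"],np.array([c["k1"],0,0,0.])).reshape(-1,2)
def cloud(n,d):
    P=bot.get_calibration(n)["pose"];h,w=d.shape
    u,v=np.meshgrid(np.arange(w),np.arange(h))
    r=rays(n,np.stack([u,v],-1).reshape(-1,2)); z=d.reshape(-1)
    X=np.c_[r[:,0]*z,-r[:,1]*z,-z]@P[:3,:3].T+P[:3,3]
    X[z==0]=np.nan
    return X.reshape(h,w,3)
def onz(n,uv,h):
    P=bot.get_calibration(n)["pose"];r=rays(n,uv)
    D=np.c_[r[:,0],-r[:,1],-np.ones(len(r))]@P[:3,:3].T
    return P[:3,3]+D*((h-P[2,3])/D[:,2])[:,None]
def proj(n,X):
    c=bot.get_calibration(n);P=c["pose"];q=(np.atleast_2d(X)-P[:3,3])@P[:3,:3];q=q*[1,-1,-1]
    return cv2.projectPoints(q.reshape(-1,1,3),np.zeros(3),np.zeros(3),c["mtx"],np.array([c["k1"],0,0,0.]))[0].reshape(-1,2)
def tri(uvs,uvt):
    A=[];b=[]
    for n,uv in(("side",uvs),("top",uvt)):
        P=bot.get_calibration(n)["pose"];r=rays(n,[uv])[0];d=P[:3,:3]@[r[0],-r[1],-1];d/=np.linalg.norm(d)
        M=np.eye(3)-np.outer(d,d);A.append(M);b.append(M@P[:3,3])
    return np.linalg.lstsq(np.vstack(A),np.hstack(b),rcond=None)[0]
def rel(target):
    "shift cm in tool axes"
    s=bot.read_state();w,x,y,z=s["tool_rot"];T=R.from_quat([x,y,z,w])
    return T.inv().apply(np.asarray(target)-s["tcp_pos"])*100
E
python3 - <<'E'
from h import *
np.set_printoptions(precision=4,suppress=True)
ps={n:np.load(f"pics/{n}0p.npy") for n in("side","top")}
C={n:cloud(n,np.load(f"pics/{n}0d.npy")) for n in("side","top")}
def rep(lab,n,box,zl,zh):
    u0,v0,u1,v1=box;X=C[n][v0:v1,u0:u1].reshape(-1,3);X=X[(X[:,2]>zl)&(X[:,2]<zh)]
    if len(X)<5: print(lab,n,len(X));return
    rect=cv2.minAreaRect(X[:,:2].astype(np.float32));cc=cv2.minEnclosingCircle(X[:,:2].astype(np.float32))
    print(lab,n,len(X),"zmed %.4f"%np.median(X[:,2]),"rect",np.round(rect[0],4),np.round(rect[1],4),round(rect[2],1),"circ",np.round(cc[0],4),round(cc[1],4))
rep("table","top",(230,150,280,180),-.1,.1);rep("table","side",(300,260,330,290),-.1,.1)
for n,b in(("side",(285,125,316,160)),("top",(330,200,362,230))): rep("tintop",n,b,.145,.17)
for n,b in(("side",(248,130,345,225)),("top",(280,175,375,256))): rep("lid",n,b,.098,.115)
for n,b in(("side",(315,155,345,180)),("top",(318,239,336,253))): rep("tab",n,b,.095,.115)
for n,b in(("side",(220,280,262,320)),("top",(163,193,193,222))): rep("shaker",n,b,.14,.17)
for n,b in(("side",(240,255,290,320)),("top",(195,195,228,230))):
    rep("stand foot",n,b,.006,.018);rep("handle",n,b,.09,.16)
# mat by colour
for n,b in(("side",(170,255,245,320)),("top",(190,150,240,200))):
    u0,v0,u1,v1=b;p=ps[n][v0:v1,u0:u1].astype(int);m=(p[...,0]-p[...,2]>35).astype(np.uint8)
    k,l,st,ce=cv2.connectedComponentsWithStats(m);i=1+st[1:,4].argmax();uv=np.argwhere(l==i)[:,::-1]+[u0,v0]
    X=onz(n,uv,.006);cc=cv2.minEnclosingCircle(X[:,:2].astype(np.float32));print("mat",n,st[i],cc, "depthz",np.nanmedian(C[n][uv[:,1],uv[:,0],2]))
a=cv2.resize(ps["side"][255:325,225:355],None,fx=6,fy=6,interpolation=2);cv2.imwrite("pics/crop1.png",a[:,:,::-1])
E
```

```text
table top 1496 zmed -0.0014 rect [0.7001 0.0341] [0.0932 0.1508] 0.7 circ [0.6996 0.0338] 0.0874
table side 899 zmed -0.0003 rect [0.4481 0.07  ] [0.0658 0.0815] 9.3 circ [0.4481 0.0699] 0.0517
tintop side 251 zmed 0.1538 rect [ 0.5344 -0.2205] [0.0522 0.0498] 77.0 circ [ 0.5346 -0.221 ] 0.0272
tintop top 284 zmed 0.1528 rect [ 0.5344 -0.2198] [0.0507 0.0499] 13.1 circ [ 0.5349 -0.2202] 0.0262
lid side 3474 zmed 0.1080 rect [ 0.5342 -0.1321] [0.2063 0.3353] 8.9 circ [ 0.5109 -0.1358] 0.1856
lid top 4045 zmed 0.1070 rect [ 0.5336 -0.1745] [0.2197 0.193 ] 87.1 circ [ 0.5491 -0.1753] 0.1315
tab side 345 zmed 0.1083 rect [ 0.463  -0.1765] [0.0515 0.1067] 7.8 circ [ 0.4755 -0.1748] 0.0545
tab top 166 zmed 0.1080 rect [ 0.4525 -0.1693] [0.0388 0.0309] 89.9 circ [ 0.4524 -0.1702] 0.0238
shaker side 557 zmed 0.1493 rect [0.5568 0.2473] [0.0432 0.044 ] 15.2 circ [0.5573 0.2472] 0.0228
shaker top 220 zmed 0.1481 rect [0.5552 0.2462] [0.0435 0.0423] 46.5 circ [0.5554 0.2469] 0.0228
stand foot side 644 zmed 0.0114 rect [0.5519 0.162 ] [0.0702 0.0799] 80.5 circ [0.5525 0.1617] 0.0511
handle side 740 zmed 0.1269 rect [0.5378 0.2135] [0.1204 0.0423] 74.6 circ [0.5313 0.2153] 0.0607
stand foot top 429 zmed 0.0107 rect [0.5474 0.1641] [0.0939 0.0814] 1.2 circ [0.5515 0.1702] 0.0551
handle top 87 zmed 0.1160 rect [0.5245 0.1663] [0.0186 0.0429] 85.2 circ [0.5247 0.1689] 0.0217
mat side [  12   12   52   45 1762] ((0.6654109954833984, 0.15503226220607758), 0.055033911019563675) depthz 0.0055169934917966845
mat top [  7   9  35  34 940] ((0.664124071598053, 0.15503792464733124), 0.0530097596347332) depthz 0.00461651494189419
```

View pics/crop1.png

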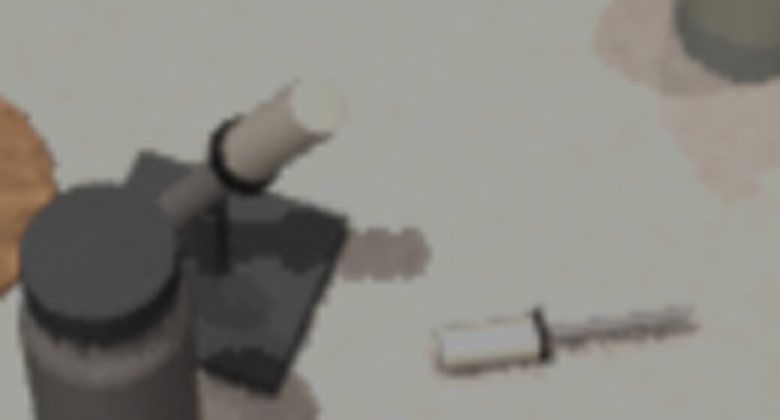

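The crop shows the probe in the stand: collar near side (265,281), handle end (278,273), leaning towards the robot. Next I fit the lid rectangle, the tab and the probe axis.

Run:
```python
from h import *
from scipy.optimize import least_squares
np.set_printoptions(precision=4,suppress=True)
C={n:cloud(n,np.load(f"pics/{n}0d.npy")) for n in("side","top")}
for n,b,k in(("side",(240,125,350,225),15),("top",(280,175,375,260),19)):
    u0,v0,u1,v1=b;Z=C[n][v0:v1,u0:u1];m=(abs(Z[...,2]-(.108 if n=="side" else .107))<.003).astype(np.uint8)
    m=cv2.morphologyEx(m,cv2.MORPH_CLOSE,np.ones((25,25)) if 0 else np.ones((3,3)))
    o=cv2.morphologyEx(m,cv2.MORPH_OPEN,np.ones((k,k)))
    X=Z[(o>0)];X=X[abs(X[:,2]-.108)<.004]
    r=cv2.minAreaRect(X[:,:2].astype(np.float32));print(n,"lid",np.round(r[0],4),np.round(r[1],4),r[2])
    t=Z[(m>0)];t=t[(t[:,0]<.4615)&(t[:,0]>.42)&(t[:,1]<-.14)&(t[:,1]>-.2)];r=cv2.minAreaRect(t[:,:2].astype(np.float32));print("tab",np.round(r[0],4),np.round(r[1],4),r[2],len(t),np.percentile(t,[2,98],axis=0))
def pts(n):
    X=C[n].reshape(-1,3);m=(X[:,2]>.088)&(X[:,2]<.16)&(abs(X[:,0]-.525)<.05)&(abs(X[:,1]-.166)<.035);return X[m]
H=np.vstack([pts("side"),pts("top")]);print(len(H),len(pts("top")),H.min(0),H.max(0))
for nm,Q in(("side",pts("side")),("top",pts("top")),("both",H)):
  def f(p):
    a=np.array([p[2],p[3],1]);a/=np.linalg.norm(a);d=Q-np.array([p[0],p[1],.12]);return np.linalg.norm(np.cross(d,a),axis=1)-.010
  s=least_squares(f,[.524,.166,-.57,0.1],loss="soft_l1",f_scale=.001);p=s.x
  a=np.array([p[2],p[3],1]);a/=np.linalg.norm(a)
  t=(Q-[p[0],p[1],.12])@a
  print(nm,"axis at z.12",p[:2],"dir",a,"lean",np.arccos(a[2]),"yaw",np.arctan2(-a[1],-a[0]),"top end",np.array([p[0],p[1],.12])+a*np.percentile(t,98),"rms",np.median(abs(s.fun)))
r=bot.read_state();w,x,y,z=r["tool_rot"];print(R.from_quat([x,y,z,w]).as_matrix())
```

```text
side lid [ 0.5472 -0.1761] [0.2228 0.1595] 86.94418334960938
tab [ 0.4493 -0.1707] [0.0427 0.0241] 88.09418487548828 115 [[ 0.4379 -0.1897  0.1057]
 [ 0.4609 -0.1502  0.1109]]
top lid [ 0.5504 -0.1746] [0.218  0.1512] 86.68705749511719
tab [ 0.4483 -0.1703] [0.0224 0.0368] 0.6224943995475769 116 [[ 0.4372 -0.1884  0.1031]
 [ 0.4594 -0.1522  0.1136]]
312 91 [0.5036 0.156  0.088 ] [0.5469 0.1781 0.1287]
side axis at z.12 [0.5119 0.1671] dir [-0.5474  0.0863  0.8324] lean 0.5874019080075592 yaw -0.15627071035475 top end [0.5098 0.1674 0.1232] rms 0.0006461341791336606
top axis at z.12 [0.524  0.1658] dir [-0.6982  0.1668  0.6962] lean 0.800689115157729 yaw -0.234572566489197 top end [0.5142 0.1681 0.1298] rms 0.0028081764084021098
both axis at z.12 [0.5113 0.1675] dir [-0.5496  0.0853  0.831 ] lean 0.5898248204076318 yaw -0.15403422988617554 top end [0.5092 0.1678 0.1231] rms 0.0009205268777520937
[[ 0.9391  0.3437 -0.0004]
 [ 0.3437 -0.9391  0.0014]
 [ 0.0001 -0.0014 -1.    ]]
```

Everything agrees with the given sizes:

| Thing | Measured |
|---|---|
| Lid | centre (.550,-.175), yaw about -.055, top at .108 |
| Tab | about (.455,-.170) |
| Tin | (.5345,-.2202), top at .154 |
| Mat | (.665,.155), z .006 |
| Probe | lean plane yaw about -.16, handle end (.511,.168,.124) |

Now I go above the tin.

```bash
python3 -m creep '8 -2.6 0 0.15 1;16 -5.2 0.4 0.3 1;24 -7.8 0.9 0.4 1;32 -10.4 1.4 0.41 1;39 -12.4 1.8 0.41 1;42.6 -13.4 2.1 0.41 1;42.6 -13.4 2.1 0.41 1;42.6 -13.4 2.1 0.41 1;42.6 -13.4 2.1 0.41 1;42.6 -13.4 2.1 0.41 1;42.6 -13.4 2.1 0.41 1;42.6 -13.4 2.1 0.41 1'
python3 - <<'E'
from h import *
print(rel([.5345,-.2202,.138]),bot.read_state()["tcp_pos"],bot.read_state()["q"])
E
```

```text
time: 1.3
tcp_pos: [0.5338, -0.2214, 0.2002]
tool_rot: [0.0, 1.0, -0.03, -0.0]
ft_force: [-0.7, -0.8, -0.9]
width: 0.085
gripper_force: 0.0
[ 0.06796179 -0.12655881  6.21643132] [ 0.53379612 -0.22140968  0.20016516] [-4.56807511e-01  2.08775677e-01  1.27202191e+00 -5.46412621e-04
  1.66142434e+00  1.17363632e+00]
```

```bash
python3 -m creep '0.1 -0.1 2.5 0 1;0.1 -0.1 5 0 1;0.1 -0.1 6.2 0 1;0.1 -0.1 6.2 0 1;0.1 -0.1 6.2 0 0.4;0.1 -0.1 6.2 0 0.4;0.1 -0.1 6.2 0 0.4;0.1 -0.1 6.2 0 0.4;0.1 -0.1 6.2 0 0.4;0.1 -0.1 6.2 0 0.4' 30
```

```text
time: 2.3
tcp_pos: [0.538, -0.2194, 0.1442]
tool_rot: [0.001, 1.0, -0.029, 0.004]
ft_force: [-1.3, 7.9, 17.2]
width: 0.0344
gripper_force: 14.6
```

Run:
```python
from h import *
p,d=bot.capture("side");a=cv2.resize(p[90:230,240:380],None,fx=4,fy=4,interpolation=2)
p,d=bot.capture("top");b=cv2.resize(p[170:270,280:380],(560,560),interpolation=2)
cv2.imwrite("pics/c2.png",cv2.resize(np.hstack([a,b]),(800,400))[:,:,::-1])
s=bot.read_state();print(s["ft_force"],s["width"],s["gripper_force"],s["tcp_pos"])
```

```text
[-0.83963181  6.70431844 18.04147048] 0.03438380712213974 14.566830536350608 [ 0.53797473 -0.21934779  0.14409501]
```

View pics/c2.png

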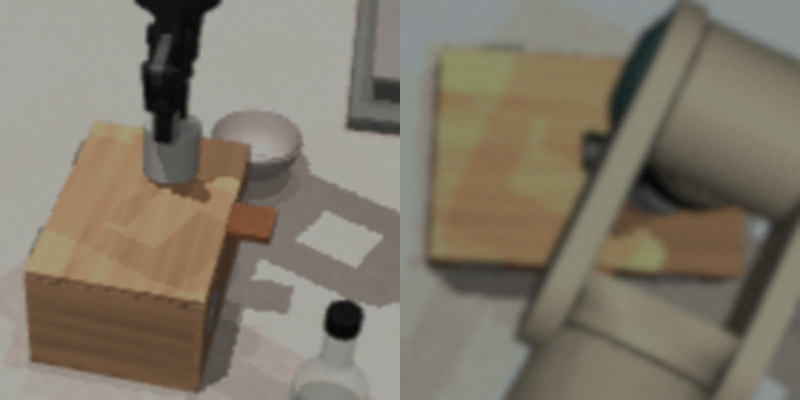

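The crop shows the tin still standing on the lid at (170,150), with the near finger at (163,120). The reported opening of 34 mm is less than the tin's diameter, so I check the geometry in depth.

Run:
```python
from h import *
np.set_printoptions(precision=3,suppress=True,linewidth=200)
p,d=bot.capture("side");C=cloud("side",d)
for v in range(104,160,3):
    print(v,' '.join("%d,%d,%d"%tuple(np.nan_to_num(C[v,u])*1000) + "/%d"%p[v,u].mean() for u in range(286,318,4)))
print(rel([.5345,-.2202,.138]))
a=cv2.resize(p[85:170,265:345],None,fx=7,fy=7,interpolation=cv2.INTER_CUBIC);cv2.imwrite("pics/c3.png",a[:,:,::-1])
```

```text
104 644,-619,0/162 629,-617,3/148 545,-178,264/26 537,-181,263/73 528,-179,265/13 521,-199,255/15 562,-637,0/138 549,-641,-1/162
107 640,-602,-1/163 626,-600,1/156 545,-182,254/43 535,-173,261/71 528,-182,256/7 521,-197,249/16 559,-612,2/154 546,-619,0/164
110 637,-581,0/163 623,-584,0/152 543,-167,256/75 534,-169,256/42 528,-190,244/9 520,-198,240/13 557,-598,0/161 543,-601,0/162
113 633,-561,0/163 550,-156,254/42 541,-157,255/93 532,-158,255/40 530,-200,230/16 520,-200,231/29 554,-579,0/163 540,-581,0/163
116 629,-542,1/163 549,-155,247/31 541,-156,248/34 532,-154,250/21 529,-195,225/14 520,-203,221/45 551,-558,1/162 538,-561,1/162
119 626,-528,-1/162 550,-160,236/47 541,-160,238/26 532,-155,242/11 528,-192,220/15 524,-239,190/106 0,0,0/163 535,-543,0/163
122 623,-509,0/163 551,-165,225/61 541,-162,228/12 532,-161,230/13 527,-192,212/12 524,-243,180/119 546,-522,1/163 533,-525,1/163
125 619,-491,0/162 551,-169,215/94 543,-176,211/16 533,-166,219/16 527,-192,203/13 556,-501,1/140 543,-507,0/163 531,-511,-1/163
128 616,-472,1/161 603,-473,2/124 543,-174,205/18 533,-171,208/17 526,-18
[... 725 characters left out ...]
46 572,-235,106/129 558,-216,122/105 546,-203,133/112 536,-202,135/88 526,-205,134/88 517,-209,133/81 511,-246,107/98 501,-247,108/100
149 569,-221,107/131 557,-212,116/98 546,-204,123/114 535,-201,127/90 526,-202,128/87 516,-208,124/80 509,-234,106/97 499,-233,109/98
152 567,-208,107/132 557,-209,108/120 545,-199,117/109 535,-198,120/94 525,-200,120/88 516,-210,114/77 508,-223,106/97 497,-223,107/99
155 565,-197,107/134 554,-197,108/122 545,-200,108/111 535,-200,109/81 525,-205,106/68 515,-206,108/68 505,-207,108/82 495,-208,109/131
158 562,-183,108/128 552,-184,109/124 543,-189,107/122 533,-188,109/136 523,-193,106/120 514,-195,107/87 504,-196,107/79 494,-197,108/128
[-0.347  0.104  0.607]
```

View pics/c3.png

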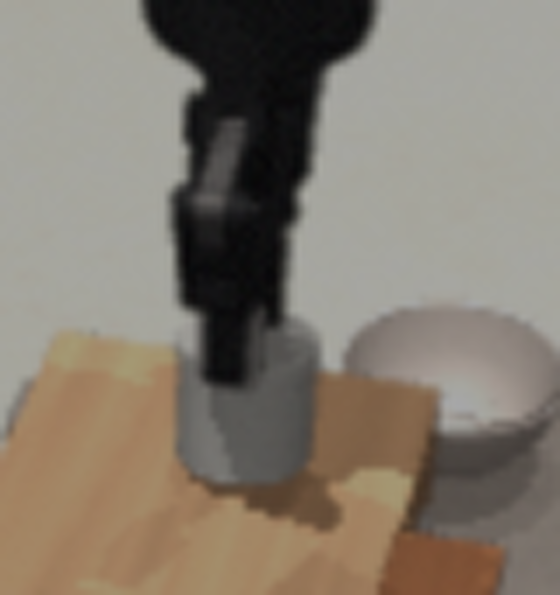

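The crop shows the fingertip resting on the tin's top at (225,370), so the tips are at z≈.157. That conflicts with the reported TCP height, so I compare the reported pose with the initial cloud.

Run:
```python
from h import *
C=cloud("side",np.load("pics/side0d.npy"));p=np.load("pics/side0p.npy")
X=C[0:80,425:500].reshape(-1,3);m=(X[:,2]>.1)&(X[:,2]<.33)&(abs(X[:,0]-.18)<.1)&(abs(X[:,1]+.493)<.1)
Y=X[m];print(len(Y),Y[:,2].min(),np.percentile(Y[:,2],[1,5,20]))
L=Y[Y[:,2]<Y[:,2].min()+.03];print(np.round(L[np.argsort(L[:,2])][::6],3))
```

```text
811 0.2421976100791841 [0.24584179 0.25237697 0.27084454]
[[ 0.157 -0.454  0.242]
 [ 0.169 -0.445  0.245]
 [ 0.159 -0.451  0.246]
 [ 0.186 -0.539  0.248]
 [ 0.197 -0.535  0.248]
 [ 0.187 -0.54   0.25 ]
 [ 0.202 -0.527  0.251]
 [ 0.159 -0.444  0.252]
 [ 0.199 -0.53   0.253]
 [ 0.207 -0.533  0.254]
 [ 0.17  -0.443  0.255]
 [ 0.189 -0.539  0.256]
 [ 0.156 -0.441  0.257]
 [ 0.159 -0.438  0.258]
 [ 0.189 -0.539  0.259]
 [ 0.158 -0.446  0.26 ]
 [ 0.167 -0.442  0.261]
 [ 0.157 -0.443  0.261]
 [ 0.174 -0.448  0.263]
 [ 0.191 -0.534  0.264]
 [ 0.188 -0.539  0.264]
 [ 0.186 -0.537  0.266]
 [ 0.166 -0.441  0.266]
 [ 0.2   -0.529  0.267]
 [ 0.19  -0.536  0.268]
 [ 0.195 -0.534  0.269]
 [ 0.173 -0.45   0.27 ]
 [ 0.193 -0.536  0.271]
 [ 0.19  -0.535  0.271]]
```

The real fingertips are about 30 mm farther back along the tool than reported: z .243 seen against .212 expected at the start, and the same offset now. I apply that correction, lift, open and re-measure the tin.

```bash
python3 -m creep '0 0 -2 0 0.45;0 0 -4 0 1;-0.3 0 -6 0 1;-0.3 0 -6 0 1;-0.3 0 -6 0 1;-0.3 0 -6 0 1'
python3 - <<'E'
from h import *
p,d=bot.capture("side");C=cloud("side",d);X=C[100:165,275:320].reshape(-1,3)
T=X[(X[:,2]>.146)&(X[:,2]<.160)&(abs(X[:,0]-.535)<.05)&(abs(X[:,1]+.22)<.05)]
print(len(T),np.median(T[:,2]),cv2.minEnclosingCircle(T[:,:2].astype(np.float32)),T.min(0),T.max(0))
G=X[(X[:,2]>.165)&(X[:,1]>-.28)];G=G[np.argsort(G[:,2])];print(np.round(G[:60:6],3))
B=X[(X[:,2]>.115)&(X[:,2]<.14)&(abs(X[:,0]-.535)<.04)&(abs(X[:,1]+.22)<.04)];
from scipy.optimize import least_squares
print("side fit",least_squares(lambda q:np.hypot(B[:,0]-q[0],B[:,1]-q[1])-.025,[.535,-.222],loss="soft_l1",f_scale=.001).x,len(B))
r=bot.read_state();print(r["tcp_pos"],r["width"]);w,x,y,z=r["tool_rot"];print(R.from_quat([x,y,z,w]).as_matrix())
E
```

```text
time: 3.05
tcp_pos: [0.5322, -0.2195, 0.197]
tool_rot: [-0.0, 1.0, -0.03, -0.001]
ft_force: [0.5, 0.2, 0.5]
width: 0.0849
gripper_force: 0.0
242 0.15381948796110462 ((0.5363534092903137, -0.21994613111019135), 0.02685575932264328) [ 0.51099069 -0.24604523  0.14603021] [ 0.56207399 -0.19462264  0.15671287]
[[ 0.525 -0.267  0.219]
 [ 0.525 -0.173  0.222]
 [ 0.525 -0.266  0.222]
 [ 0.536 -0.171  0.224]
 [ 0.53  -0.263  0.226]
 [ 0.534 -0.167  0.227]
 [ 0.529 -0.166  0.228]
 [ 0.536 -0.167  0.229]
 [ 0.543 -0.171  0.231]
 [ 0.525 -0.169  0.232]]
side fit [ 0.53618536 -0.22218793] 167
[ 0.53212336 -0.21946216  0.19689043] 0.08514191845266762
[[ 9.98248979e-01 -5.91175078e-02 -2.02408205e-03]
 [-5.91157612e-02 -9.98250717e-01  9.12152005e-04]
 [-2.07446551e-03 -7.90899656e-04 -9.99997536e-01]]
```

```bash
python3 -m creep '0.4 0.1 4 0 1;0.4 0.1 7 0 1;0.4 0.1 9.8 0 1;0.4 0.1 9.8 0 1;0.4 0.1 9.8 0 0.5;0.4 0.1 9.8 0 0.5;0.4 0.1 9.8 0 0.45;0.4 0.1 9.8 0 0.45;0.4 0.1 9.8 0 0.45;0.4 0.1 9.8 0 0.45' 30
```

```text
time: 4.1
tcp_pos: [0.5374, -0.2214, 0.1027]
tool_rot: [0.001, 1.0, -0.03, 0.002]
ft_force: [-0.6, -0.2, 6.8]
width: 0.0509
gripper_force: 30.8
```

```bash
python3 -m creep '0 0 -1 0 0.45;0 0 -2.5 0 0.45;0 0 -5 0 0.45;0 0 -8 0 0.45;0 0 -11 0 0.45;0.5 -1.5 -12.5 0 0.45;1.1 -4 -13 0 0.45' && python3 -m creep '0.8 -3 0 0 0.45;1.7 -6 0 0 0.45;2.6 -9.2 0 0 0.45;3.5 -12.5 0 0 0.45;4.4 -15.9 0 0 0.45;5.4 -19.4 0 0 0.45;6.4 -22.9 0 0 0.45;7.4 -26.4 0 0 0.45;8.4 -29.8 0 0 0.45;9 -32.4 0 0 0.45;9.4 -33.8 0 0 0.45;9.5 -34.2 0 0 0.45' && python3 -m creep '0 0 0 0 0.45;0 0 0 0 0.45'
python3 - <<'E'
from h import *
np.set_printoptions(precision=4,suppress=True)
p,d=bot.capture("side");C=cloud("side",d).reshape(-1,3)
t=bot.read_state()["tcp_pos"];print(t,rel([.666,.154,0]))
m=(abs(C[:,0]-t[0])<.045)&(abs(C[:,1]-t[1])<.05)&(C[:,2]>.15)&(C[:,2]<.26);Q=C[m];print(len(Q),np.percentile(Q[:,2],[0,1,3]))
from scipy.optimize import least_squares
for a,b in((.0,.01),(.01,.02),(.02,.03)):
    z0=np.percentile(Q[:,2],1);B=Q[(Q[:,2]>z0+a)&(Q[:,2]<z0+b)];print(len(B),least_squares(lambda q:np.hypot(B[:,0]-q[0],B[:,1]-q[1])-.025,t[:2],loss="soft_l1",f_scale=.001).x)
cv2.imwrite("pics/c4.png",cv2.resize(p[120:330,140:350],None,fx=2.8,fy=2.8)[:,:,::-1])
E
```

```text
time: 4.8
tcp_pos: [0.5505, -0.1818, 0.2335]
tool_rot: [0.001, 1.0, -0.031, 0.002]
ft_force: [0.6, -0.8, -1.5]
width: 0.051
gripper_force: 31.5
time: 6.0
tcp_pos: [0.6645, 0.1569, 0.2297]
tool_rot: [-0.0, 1.0, -0.028, -0.001]
ft_force: [0.4, -0.8, -1.6]
width: 0.0509
gripper_force: 31.5
time: 6.2
tcp_pos: [0.6647, 0.1536, 0.2305]
tool_rot: [0.0, 1.0, -0.03, -0.0]
ft_force: [0.0, 0.3, -0.9]
width: 0.0513
gripper_force: 31.5
[0.6647 0.1533 0.2306] [ 0.1222 -0.081  23.0569]
261 [0.235  0.2358 0.2367]
82 [0.6643 0.152 ]
111 [0.6667 0.1584]
65 [0.6699 0.1637]
```

View pics/c4.png

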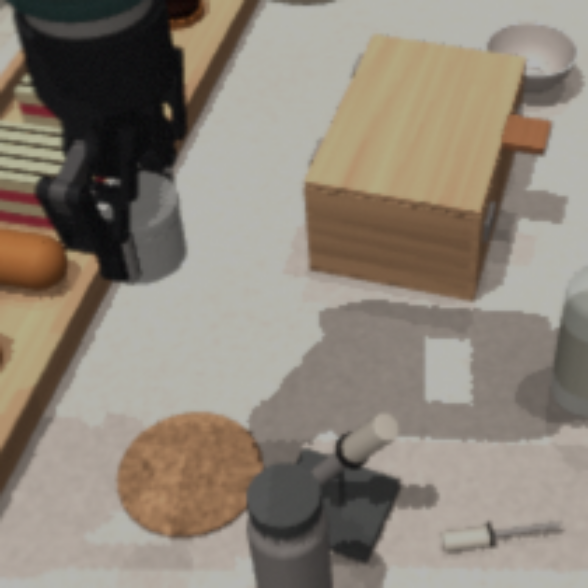

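The crop shows the tin held upright at (150,230), with the mat clear at (190,475). I lower it.

```bash
python3 -m creep '0.1 0 2 0 0.45;0.1 0 5 0 0.45;0.1 0 8.5 0 0.45;0.1 0 12 0 0.45;0.1 0 15 0 0.45;0.1 0 18 0 0.45;0.1 0 20 0 0.45;0.1 0 21.4 0 0.45;0.1 0 22.2 0 0.45;0.1 0 22.2 0 0.45' && python3 -m creep '0 0 0.2 0 0.45;0 0 0.4 0 0.45;0 0 0.6 0 0.45;0 0 0.7 0 0.45;0 0 0.7 0 0.45'
```

```text
time: 7.25
tcp_pos: [0.6656, 0.1536, 0.0078]
tool_rot: [0.0, 1.0, -0.03, -0.001]
ft_force: [0.2, -0.9, -1.6]
width: 0.0508
gripper_force: 31.5
time: 7.75
tcp_pos: [0.6658, 0.1541, 0.0013]
tool_rot: [0.0, 1.0, -0.03, -0.0]
ft_force: [0.8, -0.7, -1.7]
width: 0.0511
gripper_force: 31.5
```

```bash
python3 -m creep '0 0 0.1 0 0.45;0 0 0.2 0 0.45;0 0 0.2 0 0.45'
python3 - <<'E'
from h import *
p,d=bot.capture("side");C=cloud("side",d).reshape(-1,3)
m=(abs(C[:,0]-.665)<.05)&(abs(C[:,1]-.154)<.05)&(C[:,2]<.07);Q=C[m]
t=Q[(Q[:,2]>.04)];print(len(t),np.percentile(t[:,2],[10,50,90]))
E
```

```text
time: 8.05
tcp_pos: [0.6662, 0.1541, 0.0009]
tool_rot: [-0.0, 1.0, -0.03, 0.001]
ft_force: [-4.6, -0.9, 6.1]
width: 0.0511
gripper_force: 31.6
324 [0.04605076 0.05188828 0.06379654]
```

Contact, and the tin's top is at about .052. I release and lift.

```bash
python3 -m creep '0 0 -0.1 0 0.6;0 0 -0.1 0 0.65;0 0 -0.1 0 0.8;0 0 -0.1 0 1;0 0 -0.1 0 1;0 0 -2 0 1;0 0 -6 0 1;0 0 -11 0 1;0 0 -16 0 1;0 0 -21 0 1;0 0 -24 0 1;0 0 -24 0 1'
python3 - <<'E'
from h import *
p,d=bot.capture("side");C=cloud("side",d).reshape(-1,3)
m=(abs(C[:,0]-.665)<.05)&(abs(C[:,1]-.154)<.05)&(C[:,2]<.06);Q=C[m]
t=Q[Q[:,2]>.044];print(len(t),np.median(t[:,2]),cv2.minEnclosingCircle(t[:,:2].astype(np.float32)),t[:,2].std())
t=bot.read_state();print(t["tcp_pos"],t["q"],rel([.45,-.1695,.24]))
E
```

```text
time: 9.3
tcp_pos: [0.6674, 0.1544, 0.2468]
tool_rot: [-0.001, 1.0, -0.03, 0.006]
ft_force: [-0.1, -0.4, 1.0]
width: 0.0852
gripper_force: 0.0
458 0.05140628020741034 ((0.6650832295417786, 0.15361131727695465), 0.02627481333911419) 0.0017286247326380585
[0.66673736 0.15425657 0.24278714] [ 1.73432196e-01  5.17178087e-01  8.03495580e-01 -4.42095817e-05
  1.81488944e+00  1.80339592e+00] [-19.7221451   33.60111456   0.11750861]
```

The tin stands at (.665,.154), which is on the mat centre. Next is the lid tab: grip it at x≈.449, y≈-.170, with the tips about 14 mm below mid thickness (TCP z≈.079).

```bash
python3 -m creep '-2.5 4.2 0 0 1;-5 8.4 0 0 1;-7.5 12.6 0 0 1;-10 16.8 0 0 1;-12.5 21 0 0 1;-15 25.2 0 0 1;-17.5 29.4 0 0 1;-19.8 33.6 0 0 1;-19.8 33.6 0 0 1;-19.8 33.6 0 0 1;-19.8 33.6 0 0 1'
python3 - <<'E'
from h import *
print(rel([.449,-.1698,.079]),bot.read_state()["tcp_pos"])
p,d=bot.capture("side");C=cloud("side",d).reshape(-1,3)
t=C[(C[:,2]>.095)&(C[:,2]<.115)&(C[:,0]<.461)&(C[:,0]>.425)&(abs(C[:,1]+.17)<.05)];print(np.percentile(t,[3,97],axis=0),np.median(t,0))
b=C[(C[:,2]>.02)&(C[:,2]<.06)&(abs(C[:,0]-.46)<.08)&(abs(C[:,1]+.33)<.08)];print("bowl",np.percentile(b,[1,99],axis=0))
E
```

```text
time: 10.45
tcp_pos: [0.4484, -0.1689, 0.2384]
tool_rot: [-0.0, 1.0, -0.029, -0.001]
ft_force: [0.7, -0.0, 0.6]
width: 0.0855
gripper_force: 0.0
[ 0.08408807  0.1049126  15.9375568 ] [ 0.44844631 -0.16885273  0.23837746]
[[ 0.43817168 -0.18874326  0.10125559]
 [ 0.46011472 -0.15074388  0.11094209]] [ 0.44900224 -0.16608139  0.10862722]
bowl [[ 0.42304751 -0.40984271  0.02282982]
 [ 0.51843645 -0.33978399  0.04810881]]
```

```bash
python3 -m creep '0 0.1 4 0 1;0 0.1 8 0 1;0 0.1 12 0 1;0 0.1 15 0 1;0 0.1 15.9 0 1;0 0.1 15.9 0 0.6;0 0.1 15.9 0 0.4;0 0.1 15.9 0 0.4;0 0.1 15.9 0 0.4;0 0.1 15.9 0 0.4' 25
python3 - <<'E'
from h import *
p,d=bot.capture("side");cv2.imwrite("pics/c5.png",cv2.resize(p[100:240,250:390],None,fx=4,fy=4)[:,:,::-1])
E
```

```text
time: 11.5
tcp_pos: [0.4495, -0.1702, 0.0827]
tool_rot: [-0.0, 1.0, -0.029, 0.002]
ft_force: [-0.5, 4.5, 5.9]
width: 0.0394
gripper_force: 26.6
```

View pics/c5.png

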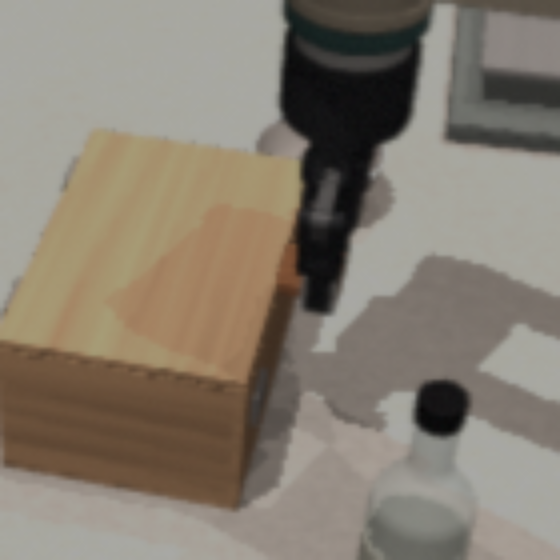

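The crop shows the fingers straddling the tab at (295,270). I lift along the hinge arc and check the forces part way.

```bash
python3 -m creep '0.05 0 -0.8 0 0.4;0.13 0 -1.75 0 0.4;0.25 0 -2.6 0 0.4;0.43 0 -3.5 0 0.4;0.65 0 -4.3 0 0.4;0.9 0 -5.2 0 0.4;1.2 0 -6 0 0.4;1.54 0 -6.8 0 0.4;1.54 0 -6.8 0 0.4'
python3 - <<'E'
from h import *
p,d=bot.capture("side");C=cloud("side",d)
Q=C[100:230,230:345].reshape(-1,3);q=Q[(Q[:,2]>.104)&(abs(Q[:,1]+.12)<.04)&(Q[:,0]>.48)&(Q[:,0]<.64)];print(len(q),np.polyfit(q[:,0],q[:,2],1))
E
```

```text
time: 12.45
tcp_pos: [0.4643, -0.171, 0.1498]
tool_rot: [-0.0, 1.0, -0.029, 0.001]
ft_force: [1.5, 5.7, -2.5]
width: 0.0395
gripper_force: 25.9
1247 [-0.58196844  0.46606875]
```

```bash
python3 -m creep '0.8 0 -1.56 0 0.4;1.75 0 -3.04 0 0.4;2.85 0 -4.4 0 0.4;4.07 0 -5.67 0 0.4;5.4 0 -6.8 0 0.4;6.87 0 -7.8 0 0.4;8.4 0 -8.6 0 0.4;10 0 -9.3 0 0.4;11.7 0 -9.8 0 0.4;11.7 0 -9.8 0 0.4'
python3 - <<'E'
from h import *
p,d=bot.capture("side");cv2.imwrite("pics/c6.png",cv2.resize(p[60:240,210:390],None,fx=3,fy=3)[:,:,::-1])
E
```

```text
time: 13.5
tcp_pos: [0.5816, -0.1775, 0.2481]
tool_rot: [-0.0, 1.0, -0.029, 0.0]
ft_force: [-2.5, 6.5, 2.9]
width: 0.0392
gripper_force: 26.3
```

View pics/c6.png

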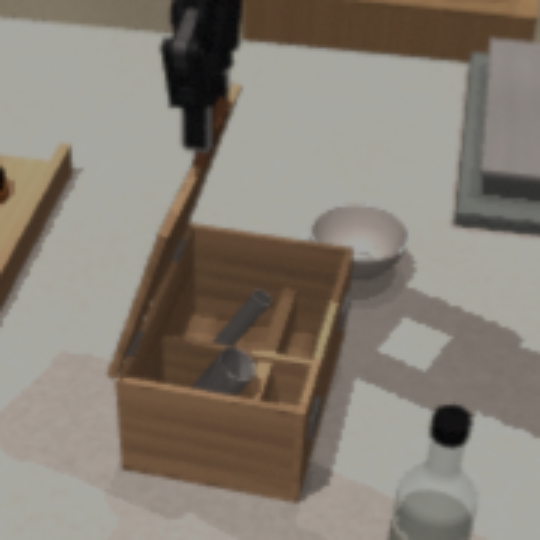

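The lid is open to about 1.3 rad. The narrow sleeve's mouth is at crop (262,298) and the wide one's at (238,360). I carry on to the stop.

```bash
python3 -m creep '1.7 0 -0.3 0 0.4;3.5 0 -0.5 0 0.4;5.2 0 -0.5 0 0.4;7 0 -0.3 0 0.4;7.8 0 -0.2 0 0.4;8.4 0 0 0 0.4;8.7 0 0 0 0.4;9 0 0.1 0 0.4;9.2 0 0.2 0 0.4;9.2 0 0.2 0 0.4'
```

```text
time: 14.55
tcp_pos: [0.6731, -0.1825, 0.2476]
tool_rot: [-0.0, 1.0, -0.029, 0.002]
ft_force: [0.9, 8.0, 7.1]
width: 0.0391
gripper_force: 26.4
```

```bash
python3 -m creep '0.1 0 0.2 0 0.5;0.1 0 0.2 0 0.7;0.1 0 0.2 0 0.7;0.1 0 -2 0 0.7;0.1 0 -6 0 0.7;0 0 -8 0 0.7;-3 0 -8 0 0.7;-7 -2 -8 0 0.7;-11 -6 -8 0 0.7;-12 -10 -8 0 0.7;-12 -14 -8 0 0.7;-12 -18 -8 0 0.7'
python3 - <<'E'
from h import *
np.set_printoptions(precision=4,suppress=True)
S={}
for n in("side","top"):
    p,d=bot.capture(n);S[n]=p;np.save(f"pics/{n}1p.npy",p);np.save(f"pics/{n}1d.npy",d);C=cloud(n,d);X=C.reshape(-1,3)
    q=X[(X[:,2]>.12)&(X[:,2]<.26)&(abs(X[:,1]+.18)<.09)&(X[:,0]>.6)&(X[:,0]<.70)]
    if len(q)>20: f=np.polyfit(q[:,2],q[:,0],1);print(n,"lid lean",np.pi/2+np.arctan(f[0]),len(q))
a=cv2.resize(S["side"][120:190,250:320],(560,560),interpolation=2);b=cv2.resize(S["top"][180:250,285:375],(720,560),interpolation=2)
cv2.imwrite("pics/c7.png",cv2.resize(np.hstack([a,b]),(800,350))[:,:,::-1])
print(bot.read_state()["tcp_pos"])
E
```

```text
time: 15.75
tcp_pos: [0.5624, 0.0038, 0.3251]
tool_rot: [0.0, 1.0, -0.03, 0.0]
ft_force: [-0.0, 0.6, -0.3]
width: 0.0598
gripper_force: 0.0
side lid lean 1.8618122602899627 1574
top lid lean 1.858268602586295 1671
[0.5629 0.0065 0.3247]
```

View pics/c7.png

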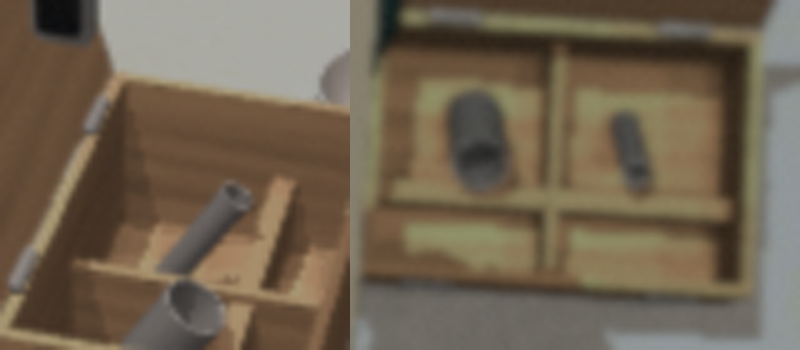

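Lid at 1.86 rad, on its stop. The narrow sleeve's mouth is at side pixel ≈(297.4,158.4) and top pixel ≈(342.4,215). I triangulate it and fit the sleeve's cylinder.

Run:
```python
from h import *
from scipy.optimize import least_squares
np.set_printoptions(precision=4,suppress=True)
print("mouth tri",tri((297.4,158.4),(342.4,215)), "onz .081",onz("side",[(297.4,158.4)],.081),onz("top",[(342.4,215)],.081))
C={n:cloud(n,np.load(f"pics/{n}1d.npy")) for n in("side","top")}
def fit(Qs,x0,r,lab):
  Q=np.vstack(Qs)
  def f(p):
    a=np.array([-np.sin(p[2])*np.cos(p[3]),-np.sin(p[2])*np.sin(p[3]),np.cos(p[2])]);return np.linalg.norm(np.cross(Q-np.array([p[0],p[1],.06]),a),axis=1)-r
  s=least_squares(f,x0,loss="soft_l1",f_scale=.001).x
  print(lab,len(Q),"xy@.06",s[:2],"lean,yaw",s[2:],"med",np.median(abs(f(s))),"mouth@.081",s[:2]-.021*np.tan(s[2])*np.array([np.cos(s[3]),np.sin(s[3])]))
def sel(n,yc,w,zl,zh):
  X=C[n].reshape(-1,3);return X[(X[:,2]>zl)&(X[:,2]<zh)&(abs(X[:,1]-yc)<w)&(X[:,0]>.505)&(X[:,0]<.6)]
for yc,w,r in((-.22,.022,.009),(-.13,.03,.017)):
  for lab,ns in(("side",["side"]),("top",["top"]),("both",["side","top"])):
    fit([sel(n,yc,w,.025,.078) for n in ns],[.555,yc,.52,-.055],r,lab)
for n in C:
  X=C[n].reshape(-1,3);d=X[(abs(X[:,1]+.222)<.03)&(X[:,0]>.48)&(X[:,0]<.53)&(X[:,2]>.01)&(X[:,2]<.095)];print(n,"divider",np.percentile(d[:,2],[50,90,98]),d[d[:,2]>np.percentile(d[:,2],85)].mean(0))
# case rim
X=C["top"].reshape(-1,3);q=X[(abs(X[:,2]-.099)<.003)&(abs(X[:,0]-.55)<.1)&(abs(X[:,1]+.175)<.13)];r=cv2.minAreaRect(q[:,:2].astype(np.float32));print("rim",r)
# stand-mouth/collar check: dark collar pixels of probe
p=np.load("pics/side0p.npy")
```

```text
mouth tri [ 0.5387 -0.2217  0.082 ] onz .081 [[ 0.5396 -0.223   0.081 ]] [[ 0.5381 -0.2218  0.081 ]]
side 191 xy@.06 [ 0.527 -0.219] lean,yaw [ 1.1882 -0.0903] med 0.005226192365911228 mouth@.081 [ 0.475  -0.2143]
top 143 xy@.06 [ 0.5345 -0.2169] lean,yaw [ 0.5742 -0.3419] med 0.01113336336722851 mouth@.081 [ 0.5217 -0.2123]
both 334 xy@.06 [ 0.5182 -0.2212] lean,yaw [1.3213 0.0501] med 0.0056181122740832055 mouth@.081 [ 0.4359 -0.2253]
side 224 xy@.06 [ 0.5488 -0.1342] lean,yaw [-0.4435  0.6948] med 0.0027496413873197923 mouth@.081 [ 0.5564 -0.1278]
top 254 xy@.06 [ 0.5245 -0.1292] lean,yaw [ 1.3666 -0.0719] med 0.005282489053010604 mouth@.081 [ 0.4233 -0.1219]
both 478 xy@.06 [ 0.5379 -0.1353] lean,yaw [1.295  0.3205] med 0.004516218737917809 mouth@.081 [ 0.4674 -0.1587]
side divider [0.0504 0.052  0.0531] [ 0.526  -0.2223  0.0524]
top divider [0.049  0.0531 0.0565] [ 0.5259 -0.2274  0.0544]
rim ((0.5516741275787354, -0.17536504566669464), (0.21884940564632416, 0.1535055935382843), 86.94786834716797)
```

The mouth is at (.539,-.222,.082), matching the given .081. The sleeve's yaw is the case's, about -.055. Now I go above the probe handle, turning the tool to yaw -.16.

```bash
python3 - <<'E'
from h import *
print(rel([.520,.1672,.19]))
E
python3 -m creep '-2 -5 3 0.05 0.7;-4 -10 7 0.1 0.7;-5.2 -15.8 11 0.1 0.7;-5.2 -15.8 13 0.1 0.7;-5.2 -15.8 13 0.1 0.7;-5.2 -15.8 13 0.1 0.7;-5.2 -15.8 13 0.1 0.7'
python3 - <<'E'
from h import *
print(rel([.520,.1672,.082]))
p,d=bot.capture("side");X=cloud("side",d).reshape(-1,3)
h=X[(X[:,2]>.1)&(X[:,2]<.135)&(abs(X[:,0]-.52)<.035)&(abs(X[:,1]-.167)<.03)];print(len(h),h.min(0),h.max(0))
g=X[(X[:,2]>.19)&(abs(X[:,0]-.52)<.06)&(abs(X[:,1]-.167)<.08)];g=g[np.argsort(g[:,2])][:60];print(g[g[:,1]>.167].mean(0),g[g[:,1]<.167].mean(0),g[0])
E
```

```text
[ -5.15991006 -15.80145935  13.47392783]
time: 16.55
tcp_pos: [0.5216, 0.1625, 0.1959]
tool_rot: [0.0, 0.997, -0.08, 0.001]
ft_force: [-0.2, -0.4, 0.5]
width: 0.0595
gripper_force: 0.0
[-0.25437196 -0.43704005 11.39305538]
167 [0.50342723 0.15881608 0.10023563] [0.53580441 0.17807064 0.1278195 ]
[0.52325591 0.19876036 0.21797584] [0.51177517 0.13154254 0.21616112] [0.51262008 0.13105492 0.20969598]
```

```bash
python3 -m creep '0 0 2 0 0.7;0 0 4 0 0.7;0 0 6 0 0.7;0 0 8 0 0.7;0 0 10 0 0.7;0 0 11.3 0 0.7;0 0 11.3 0 0.7' && python3 -m creep '0 0 0 0 0.5;0 0 0 0 0.35;0 0 0 0 0.15;0 0 0 0 0.1;0 0 0 0 0.1;0 0 0 0 0.1;0 0 0 0 0.1' 40
```

```text
time: 17.3
tcp_pos: [0.5205, 0.1626, 0.0806]
tool_rot: [0.0, 0.997, -0.08, -0.001]
ft_force: [-0.6, -1.0, -0.6]
width: 0.06
gripper_force: 0.0
time: 18.0
tcp_pos: [0.5215, 0.1645, 0.0829]
tool_rot: [-0.001, 0.997, -0.079, 0.001]
ft_force: [1.4, 4.2, 5.8]
width: 0.019
gripper_force: 38.9
```

Gripped at 19 mm. I draw it out along its lean.

```bash
python3 -m creep '-0.25 -0.2 -0.43 0 0.1;-0.75 -0.2 -1.3 0 0.1;-1.25 -0.2 -2.2 0 0.1;-1.75 -0.2 -3 0 0.1;-2.25 -0.2 -3.9 0 0.1;-2.75 -0.2 -4.8 0 0.1;-3.25 -0.2 -5.6 0 0.1;-3.75 -0.2 -6.5 0 0.1;-4.25 -0.2 -7.4 0 0.1;-4.5 -0.2 -8.5 0 0.1;-4.5 -0.2 -11 0 0.1;-4.5 -0.2 -13 0 0.1' && python3 -m creep '-1 2 -1 0 0.1;-1 4 -2 0 0.1;-1 5 -3 0 0.1;-1 5 -3 0 0.1;-1 5 -3 0 0.1'
python3 - <<'E'
from h import *
for n in("side","top"):
    p,d=bot.capture(n);np.save(f"pics/{n}2p.npy",p);np.save(f"pics/{n}2d.npy",d)
t=bot.read_state();T=t["tcp_pos"];print(T,t["tool_rot"])
out=[]
for n in("side","top"):
    c=proj(n,T+[0,0,.03])[0].astype(int);print(n,c);p=np.load(f"pics/{n}2p.npy");u,v=np.clip(c-40,0,None);out.append(cv2.resize(p[v:v+80,u:u+80],(400,400),interpolation=2));print(u,v)
cv2.imwrite("pics/c8.png",np.hstack(out)[:,:,::-1])
E
```

```text
time: 19.2
tcp_pos: [0.4763, 0.1728, 0.2131]
tool_rot: [-0.0, 0.997, -0.079, 0.0]
ft_force: [-0.1, -0.2, -0.9]
width: 0.0187
gripper_force: 38.6
time: 19.7
tcp_pos: [0.4588, 0.1253, 0.2414]
tool_rot: [-0.0, 0.997, -0.08, 0.0]
ft_force: [1.2, -0.1, -0.5]
width: 0.019
gripper_force: 38.7
[0.45853335 0.12551249 0.2406161 ] [ 1.10570324e-04  9.96852401e-01 -7.92769671e-02 -6.64221144e-04]
side [314 201]
274 161
top [212 238]
172 198
```

View pics/c8.png

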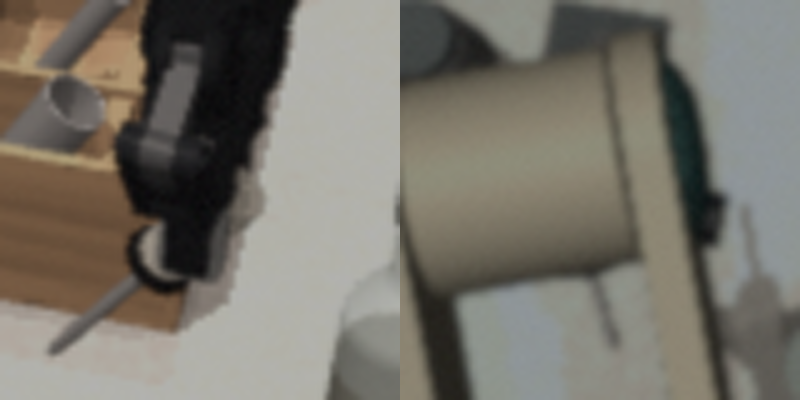

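The crop shows the probe held firmly. Its tip is at side pixel ≈(284.4,231.4), and the stem meets the collar near ≈(303,215); the arm hides it in the top view. I intersect those rays with the pads' mid plane and check against stem depth.

Run:
```python
from h import *
np.set_printoptions(precision=4,suppress=True)
t=bot.read_state();T=t["tcp_pos"];w,x,y,z=t["tool_rot"];M=R.from_quat([x,y,z,w]).as_matrix();ny=M[:,1]
P=bot.get_calibration("side")["pose"]
def onplane(uv,off=0):
    r=rays("side",[uv])[0];D=P[:3,:3]@[r[0],-r[1],-1];o=P[:3,3];return o+D*(((T-o)@ny+off)/(D@ny))
tip=onplane((284.4,231.4));col=onplane((303,215))
print("tip",tip,"collar",col,"len",np.linalg.norm(tip-col),"dir",(col-tip)/np.linalg.norm(col-tip))
C=cloud("side",np.load("pics/side2d.npy"))
for u,v in((286,230),(289,227),(292,225),(295,222),(298,220)):
    W=C[v-3:v+4,u-3:u+4].reshape(-1,3);W=W[W[:,2]>.13];print(u,v,len(W),np.median(W,0) if len(W) else "", "plane dist",(np.median(W,0)-T)@ny)
Q=C[211:235,280:303].reshape(-1,3);Q=Q[(Q[:,2]>.15)&(Q[:,2]<.24)&(np.linalg.norm(Q[:,:2]-T[:2],axis=1)<.1)]
a=np.linalg.svd(Q-np.median(Q,0))[2][0];a*=np.sign(a[2]);print(len(Q),"dir",a,"in tool",M.T@a,"lean",np.arccos(a[2]))
print("expected tip by model: collar stand->", M.T@(tip-T),M.T@(col-T))
```

```text
tip [0.509  0.1174 0.1788] collar [0.4763 0.1227 0.2337] len 0.06407366194150847 dir [-0.5093  0.0818  0.8567]
286 230 22 [0.5056 0.1199 0.1896] plane dist -0.0018697365830015905
289 227 26 [0.5002 0.121  0.1968] plane dist -0.0021775240235311607
292 225 26 [0.4952 0.1215 0.2041] plane dist -0.0018889939835460114
295 222 27 [0.4899 0.1223 0.2136] plane dist -0.0017746397902993572
298 220 26 [0.4848 0.1229 0.2211] plane dist -0.001569323921507857
76 dir [-0.5245  0.0888  0.8468] in tool [-0.533  -0.0045 -0.8461] lean 0.560879242842312
expected tip by model: collar stand-> [ 0.0511 -0.      0.0618] [ 0.018  -0.      0.0069]
```

The collar sits at tool (1.57, 0, 0.15) cm and the tip at (5.1, 0, 6.2) cm from the TCP, which matches the stand's geometry. So the TCP goes to (.479,-.219,.161) before insertion and (.523,-.221,.083) at the end, with a turn of -0.104. I travel high first.

```bash
python3 - <<'E'
from h import *
print(rel([.4787,-.2187,.29]))
E
python3 -m creep '0 0.5 -2 0 0.1;0.2 2 -4 0 0.1;0.5 4.5 -5 0 0.1;1 7.5 -5 0 0.1;1.8 11 -5 -0.02 0.1;2.7 14.5 -5 -0.04 0.1;3.7 18 -5 -0.06 0.1;4.7 21.5 -5 -0.08 0.1;5.7 25 -5 -0.104 0.1;6.6 28.5 -5 -0.104 0.1;7.2 31.5 -5 -0.104 0.1;7.4 33.5 -5 -0.104 0.1'
python3 - <<'E'
from h import *
print(rel([.4787,-.2187,.165]),bot.read_state()["tcp_pos"],bot.read_state()["tool_rot"])
E
```

```text
[ 7.42531256 33.67144912 -4.93712806]
time: 21.0
tcp_pos: [0.4788, -0.219, 0.29]
tool_rot: [-0.0, 1.0, -0.028, -0.001]
ft_force: [0.2, 0.2, -1.1]
width: 0.0191
gripper_force: 38.7
[ 0.01720652 -0.01877058 12.50141608] [ 0.47876251 -0.21898126  0.29001409] [-3.86299018e-04  9.99607987e-01 -2.79775178e-02 -9.90284920e-04]
```

Now down to the pre-insertion pose, then I check the tip against the mouth in the side view.

```bash
python3 -m creep '0 0 2 0 0.1;0 0 5 0 0.1;0 0 8 0 0.1;0 0 10.5 0 0.1;0 0 12 0 0.1;0 0 12.5 0 0.1;0 0 12.5 0 0.1;0 0 12.5 0 0.1'
python3 - <<'E'
from h import *
p,d=bot.capture("side");np.save("pics/s3.npy",p);np.save("pics/s3d.npy",d)
cv2.imwrite("pics/c9.png",cv2.resize(p[110:190,255:335],(560,560),interpolation=2)[:,:,::-1])
print(bot.read_state()["tcp_pos"])
E
```

```text
time: 21.8
tcp_pos: [0.4793, -0.2177, 0.1679]
tool_rot: [0.001, 1.0, -0.028, 0.001]
ft_force: [0.3, -0.7, -0.4]
width: 0.019
gripper_force: 38.7
[ 0.47930579 -0.2177413   0.16796377]
```

View pics/c9.png

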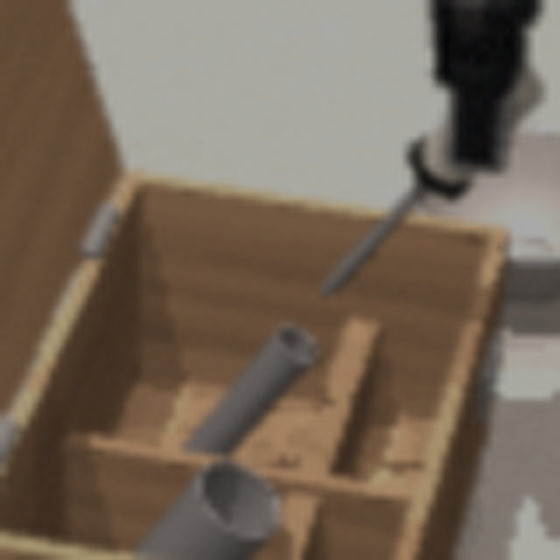

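Run:
```python
from h import *
np.set_printoptions(precision=4,suppress=True)
t=bot.read_state();T=t["tcp_pos"];w,x,y,z=t["tool_rot"];M=R.from_quat([x,y,z,w]).as_matrix();ny=M[:,1]
P=bot.get_calibration("side")["pose"];o=P[:3,3]
def onplane(uv,off=0):
    r=rays("side",[uv])[0];D=P[:3,:3]@[r[0],-r[1],-1];return o+D*(((T-o)@ny+off)/(D@ny))
print(T,"mouth tri",tri((297.0,158.4),(342.0,214.6)),"side z.081",onz("side",[(297,158.4)],.081),"top z.081",onz("top",[(342,214.6)],.081))
print("tip plane",onplane((301,151.4)),"model tip",T+M@[.051,0,.062],"model px",proj("side",T+M@[.051,0,.062]))
C=cloud("side",np.load("pics/s3d.npy"));Q=C[137:155,298:317].reshape(-1,3);Q=Q[(Q[:,2]>.1)&(Q[:,2]<.17)&(np.linalg.norm(Q[:,:2]-T[:2],axis=1)<.08)]
print(len(Q),np.median(Q,0),"tool offset",M.T@(np.median(Q,0)-T),"dir",np.linalg.svd(Q-Q.mean(0))[2][0])
# sleeve surface points by grey colour
for n,b,pf,df in(("side",(280,155,302,177),"pics/s3.npy","pics/s3d.npy"),("top",(332,198,348,222),"pics/top1p.npy","pics/top1d.npy")):
    p=np.load(pf).astype(int);C=cloud(n,np.load(df));u0,v0,u1,v1=b;q=p[v0:v1,u0:u1];m=(q.max(-1)-q.min(-1)<22);X=C[v0:v1,u0:u1][m];X=X[(X[:,2]>.02)&(X[:,2]<.09)]
    from scipy.optimize import least_squares
    f=lambda s:np.linalg.norm(np.cross(X-np.array([s[0],s[1],.06]),np.array([-.496,.0273,.868])),axis=1)-.009
    s=least_squares(f,[.553,-.222],loss="soft_l1",f_scale=.001);print(n,len(X),"axis@.081",s.x+.021*np.array([-.571,.0315]),np.median(abs(s.fun)))
```

```text
[ 0.4793 -0.2177  0.168 ] mouth tri [ 0.5396 -0.2204  0.0829] side z.081 [[ 0.5406 -0.2228  0.081 ]] top z.081 [[ 0.5392 -0.2207  0.081 ]]
tip plane [ 0.5307 -0.2206  0.1066] model tip [ 0.5304 -0.2206  0.1061] model px [[301.1315 151.586 ]]
53 [ 0.5119 -0.2183  0.1318] tool offset [ 0.0325 -0.0013  0.0362] dir [ 0.2055 -0.7004 -0.6835]
side 128 axis@.081 [ 0.5396 -0.222 ] 0.0010332749299097185
top 69 axis@.081 [ 0.5393 -0.219 ] 0.000942898620703115
```

The stem matches the model, and the mouth is at (.5395,-.2215,.0815). The stem line is about 3–5 mm off in x because the tool is a few mm high. I settle, align and read again.

```bash
python3 -m creep '-0.2 0 0 0 0.1;-0.2 0 0 0 0.1;-0.2 0 0 0 0.1'
python3 - <<'E'
from h import *
s=bot.read_state();T=s["tcp_pos"];F=np.array([.5239,-.2206,.083]);a=np.array([-.496,.0273,.868]);k=(T[2]-F[2])/a[2]
print(T,"s",k,"fix needed (tool cm)",rel(F+k*a),"final",rel(F))
E
```

```text
time: 22.15
tcp_pos: [0.4767, -0.2175, 0.1669]
tool_rot: [0.0, 1.0, -0.028, 0.0]
ft_force: [-0.4, 0.4, -0.2]
width: 0.019
gripper_force: 38.7
[ 0.47668274 -0.21748683  0.16685422] s 0.09660624093458157 fix needed (tool cm) [-6.72043817e-02  5.13781059e-02 -2.65215326e-05] final [4.72583648 0.04626119 8.38875668]
```

```bash
python3 -m creep '0 0.05 0.5 0 0.1;0.45 0.05 1.3 0 0.1;0.9 0.05 2.1 0 0.1;1.3 0.05 2.8 0 0.1;1.65 0.05 3.4 0 0.1;2 0.05 4 0 0.1;2.25 0.05 4.4 0 0.1;2.25 0.05 4.4 0 0.1'
python3 - <<'E'
from h import *
s=bot.read_state();T=s["tcp_pos"];F=np.array([.5239,-.2206,.083]);a=np.array([-.496,.0273,.868]);k=(T[2]-F[2])/a[2]
print(T,"s",k,"fix",rel(F+k*a),"final",rel(F),s["ft_force"],s["moment"])
p,d=bot.capture("side");cv2.imwrite("pics/c10.png",cv2.resize(p[120:180,265:325],(480,480),interpolation=2)[:,:,::-1])
E
```

```text
time: 22.95
tcp_pos: [0.499, -0.2189, 0.1216]
tool_rot: [-0.0, 1.0, -0.028, -0.001]
ft_force: [-0.1, -0.1, -1.0]
width: 0.0188
gripper_force: 38.7
[ 0.49904415 -0.21894472  0.12158582] s 0.044453704753019366 fix [ 0.28268524  0.02866697 -0.00031298] final [2.49503523 0.03018398 3.85591386] [-0.12719508 -0.09692748 -0.97475146] [-0.00933546  0.04727492 -0.0011388 ]
```

View pics/c10.png

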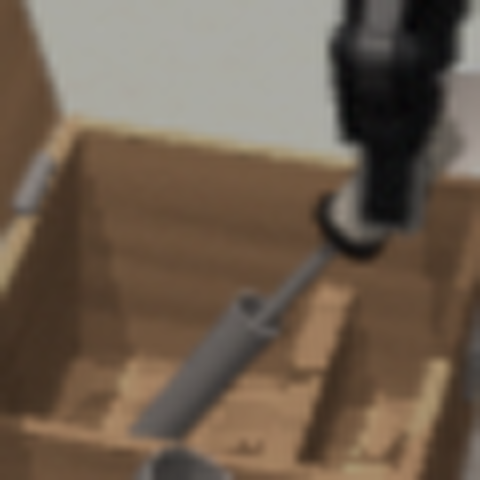

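The crop shows the stem vanishing into the narrow sleeve's mouth at (260,312), slightly to the robot side, so a 3 mm shift in x is needed. I have now viewed 12 pictures, two over the limit of 10. From here on I use numbers only.

```bash
python3 -m creep '0.28 0 0 0 0.1;0.5 0 0.4 0 0.1;0.78 0 0.9 0 0.1;1.07 0 1.4 0 0.1;1.35 0 1.9 0 0.1;1.64 0 2.4 0 0.1;1.9 0 2.8 0 0.1;2.1 0 3.1 0 0.1;2.2 0 3.3 0 0.1;2.2 0 3.3 0 0.1'
python3 - <<'E'
from h import *
s=bot.read_state();T=s["tcp_pos"];F=np.array([.5239,-.2206,.083]);a=np.array([-.496,.0273,.868]);k=(T[2]-F[2])/a[2]
print(T,"s",k,"fix",rel(F+k*a),"final",rel(F),s["ft_force"],s["moment"])
E
```

```text
time: 24.0
tcp_pos: [0.521, -0.2203, 0.0891]
tool_rot: [-0.0, 1.0, -0.028, -0.0]
ft_force: [-0.3, -1.0, -0.3]
width: 0.0191
gripper_force: 38.7
[ 0.52099504 -0.22027684  0.0890526 ] s 0.006973042709350501 fix [-5.45499855e-02  1.63128600e-02  2.19674954e-05] final [0.29210336 0.01632379 0.60512923] [-0.33423749 -0.981633   -0.27150572] [-0.03648508  0.00488875  0.01876149]
```

No contact force, about 7 mm left. I feel for the collar in small steps.

```bash
python3 -m creep '0.08 0 0.15 0 0.1;0.16 0 0.3 0 0.1;0.23 0 0.4 0 0.1;0.28 0 0.5 0 0.1;0.28 0 0.5 0 0.1;0.28 0 0.5 0 0.1'; python3 -m creep '0.05 0 0.1 0 0.1;0.11 0 0.2 0 0.1;0.11 0 0.2 0 0.1'; python3 -m creep '0.05 0 0.1 0 0.1;0.11 0 0.2 0 0.1;0.11 0 0.2 0 0.1'
```

```text
time: 24.6
tcp_pos: [0.5238, -0.2205, 0.0844]
tool_rot: [0.0, 1.0, -0.028, -0.0]
ft_force: [0.0, -0.4, -0.6]
width: 0.019
gripper_force: 38.7
time: 24.9
tcp_pos: [0.5247, -0.2207, 0.0835]
tool_rot: [0.0, 1.0, -0.028, -0.0]
ft_force: [-4.0, 1.0, 6.6]
width: 0.0187
gripper_force: 39.5
time: 25.2
tcp_pos: [0.5254, -0.2218, 0.0833]
tool_rot: [0.001, 1.0, -0.028, -0.0]
ft_force: [-11.1, -0.4, 15.6]
width: 0.0186
gripper_force: 40.2
```

Contact along the sleeve's axis (-11, 0, 15.6 N) exactly at the predicted depth, so the collar is seated. I release and rise.

```bash
python3 -m creep '-0.1 0 -0.2 0 0.1;-0.15 0 -0.3 0 0.3;-0.15 0 -0.3 0 0.5;-0.15 0 -0.3 0 0.6;-0.15 0 -0.3 0 0.6;-0.15 0 -1.5 0 0.6;-0.15 0 -4 0 0.6;-0.15 0 -8 0 0.6;-0.15 0 -12 0 0.6;-3 0 -14 0 0.6;-8 0 -14 0 0.6;-8 0 -14 0 0.6'
python3 - <<'E'
from h import *
from scipy.optimize import least_squares
np.set_printoptions(precision=4,suppress=True)
for n in("side","top"):
    p,d=bot.capture(n);X=cloud(n,d).reshape(-1,3);col=p.reshape(-1,3).astype(int)
    t=X[(abs(X[:,0]-.665)<.04)&(abs(X[:,1]-.154)<.04)&(X[:,2]>.044)&(X[:,2]<.06)];print(n,"tin",np.median(t,0))
    q=X[(X[:,2]>.12)&(X[:,2]<.26)&(abs(X[:,1]+.18)<.09)&(X[:,0]>.6)&(X[:,0]<.70)];f=np.polyfit(q[:,2],q[:,0],1);print("lid",np.pi/2+np.arctan(f[0]))
    m=(X[:,2]>.086)&(X[:,2]<.14)&(abs(X[:,0]-.525)<.035)&(abs(X[:,1]+.22)<.025)&(col.min(1)>70);Q=X[m]
    if len(Q)<15: print("few",len(Q));continue
    g=lambda s:np.linalg.norm(np.cross(Q-np.array([s[0],s[1],.105]),np.array([-np.sin(s[2]),s[3],np.cos(s[2])])/np.sqrt(1+s[3]**2)),axis=1)-.010
    s=least_squares(g,[.525,-.221,.52,.03],loss="soft_l1",f_scale=.001);print("probe",len(Q),"xy@.105",s.x,"top z",Q[:,2].max(),np.median(abs(s.fun)),"expected",[.5396-.024*.571,-.2215+.024*.0315],"end z",.0815+.05*.868+.005)
print(bot.read_state()["tcp_pos"],bot.read_state()["ft_force"])
E
```

```text
time: 26.4
tcp_pos: [0.442, -0.2154, 0.2208]
tool_rot: [-0.0, 1.0, -0.028, -0.001]
ft_force: [0.1, 0.5, 0.2]
width: 0.0513
gripper_force: 0.0
side tin [0.6637 0.1558 0.0514]
lid 1.8570044931296246
probe 129 xy@.105 [ 0.5193 -0.2244  0.6187 -0.0098] top z 0.12535852348081722 0.00091876311883346 expected [0.5258959999999999, -0.220744] end z 0.12990000000000002
top tin [0.6631 0.154  0.0504]
lid 1.8593436004238197
probe 21 xy@.105 [ 0.5189 -0.2224  0.5329  0.0001] top z 0.110909256910668 0.0008083001291570684 expected [0.5258959999999999, -0.220744] end z 0.12990000000000002
[ 0.4458 -0.2162  0.2216] [0.217 0.164 0.428]
```

Tin, lid and probe all check out: handle end z ≈.125 with the collar at mouth height, and only the tilt the bore's slack allows. I hand in.

```bash
python3 -c "
from rig import bot
print(bot.close_job())"
```

```text
the job is handed in; nothing more can be done
None
```

The job is handed in at about 26 s, verdict not shown: by my last measurements the tin stands on the mat, the lid rests on its stop (about 1.86 rad) and the probe is seated to its collar in the narrow sleeve; the first tin grasp missed because the fingertips sit about 30 mm farther back than stated (corrected), and I viewed 12 pictures against the limit of 10.

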